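# Zero the drag pointer and shorten the bend-test span by one hole

### The job

Get the bend tester ready for the next board: first turn the load gauge's drag pointer back to its zero stop with the reset knob. Then pull up the lock plunger on the sliding support, slide the support one hole towards the fixed support, and let the pin drop fully into that hole. Finish while still gripping the plunger's knob with the pin fully home (do not let go), and leave the other things on the bench alone.

Things in the scene. Friction and masses are not known exactly. Their poses are not given: they have to be found in the camera images.
- gauge: load gauge fixed on the bench: grey box 120 x 120 x 45 mm, on top a round white dial (108 mm across, face at z = 48 mm). Origin: centre of the underside, z up. The zero mark, with a small steel stop post beside it, lies on the dial towards the gauge's own +x; the scale runs clockwise from there, seen from above.
- reset_knob (a joint): angle in rad of the reset knob and the pointer it carries: 0 = pointer at the zero mark, on its rigid stop; grows clockwise seen from above (the pointer lies this angle clockwise of the gauge's +x). To reset, turn counterclockwise to the stop at 0. Starts between 0.6 and 2.0. Light friction (0.06 N m); stays where it is left.
- reset_grip (a point): point on the reset knob's vertical axis, at the height to grip, 78 mm above the bench, mid-dial. The knob is an upright black bar 46 mm long, 12 mm thick, from 54 to 84 mm above the bench, on a 28 mm hub; grip it across its thickness. A thin flat pointer, tip 46 mm from the axis, lies below it just above the dial. The point's x axis runs along bar and pointer, to the pointer's tip.
- fixture: support fixture fixed on the bench: grey base 170 (x) x 320 (y) x 12 mm; origin: centre of the underside. Its +y is the slide direction towards the fixed support, an aluminium block 150 x 50 mm at y = 115 with a steel roller, top at 88 mm. A steel strip along x = -50, top at z = 34, has four round 13 mm holes at y = -105, -60, -15, 30 mm. The sliding support starts at -60; the next hole is at -15.
- carriage (a joint): position in m of the sliding support along the fixture's +y: 0 = starting hole, 0.045 = next hole towards the fixed support (wanted). It is an aluminium plate 150 (x) x 50 (y) mm, top 50 mm above the bench, with a roller on two uprights at fixture x -6 to 75 mm, roller top 88 mm. Slides only with the pin out of its hole, friction 2.5 N, stays where left; 1.5 mm play either way when locked.
- plunger (a joint): height in m of the lock plunger: 0 = pin fully home in a hole, 0.018 = fully up (rigid stop). The round-ended 10 mm pin reaches 12 mm into the hole: above 0.012 the support slides freely; on the strip between holes the pin rests at 0.012. A spring pushes it down, 5 N at 0 to 9.5 N at 0.018; it drops in by itself once within about 2 mm of a hole.
- plunger_grip (a point): centre of the plunger's black knob, on its vertical axis (fixture x = -50 mm): upright ribbed cylinder, 26 mm diameter, 26 mm high, underside 76 and top 102 mm above the bench while the pin is home (centre 89). Free for 30 mm around; below it a 22 mm steel collar on the sliding support reaches up to 62 mm. Moving the raised knob sideways slides the support with it.
- next_hole (a point): centre of the mouth of the wanted hole in the steel strip (fixture x = -50, y = -15 mm), 34 mm above the bench; visible from above until the support covers it
- pan: bystander: steel sieve pan, 120 mm across, 40 mm high; origin: centre of the underside. Leave it alone.
- jar: bystander: white jar, 64 mm across, 90 mm high; origin: centre of the underside. Leave it alone.
- sample: bystander: plasterboard test piece lying flat, 80 x 130 x 12.5 mm; origin: centre of the underside. Leave it alone.
- spatula: bystander: spatula lying on the bench; origin: on its underside. Leave it alone.

How it is judged:
By the outcome, as a careful person would: the job done as asked, in the order asked, and still so for the second after the job is handed in, while the arm keeps its last pose, push and grip.
It also fails if it takes over 58 s, if anything falls off the work surface, if the arm or the gripper's body presses on something with over 40 N, if the wrist force passes 120 N, or if a joint passes its speed limit or range.

### The arm

A 6-joint arm with a two-finger parallel gripper is mounted at the origin on the work surface. World frame = base frame: x ahead of the robot, y to its left, z up, the work surface at z = 0. Lengths are in m, angles in rad, forces in N, time in s.
With the tool pointing down it reaches from about 0.25 to 0.725 m from the base axis. Payload 4 kg.
Tool frame: the origin (TCP) lies midway between the tips of the shut fingers; the grasp point (between the pads) lies bot.pinch_z behind it (bot.pinch_z is the distance from the TCP to the grasp point, in m); z points along the fingers, y is the line along which they close (so a half turn about z gives the same grasp; the last joint's range is limited). The gripper opens to 85 mm and grips with 20 to 120 N. Pads are 22 mm wide; open, the fingers measure 114 mm over their backs; the gripper's body (76 mm by 85 mm) begins 54 mm behind the grasp point. The pads swing forward as they close: fully open they stand 13 mm farther back than shut.
Start: joints at [-1.166, 0.241, 0.005, 1.335, 0, 1.571], TCP at [0.197, -0.46, 0.231] pointing down, gripper open.
Joint ranges: [-2.72, 2.72], [-1.05, 1.87], [-1.09, 1.28], [-1.99, 2.15], [-1.42, 1.44], [-3.14, 3.14]. Speed limits (rad/s): [2.79, 2.79, 3.14, 3.14, 3.14, 3.14].

### API

Orientations are given as a unit quaternion [x, y, z, w].
In Python, from workcell import bot, imaging, telemetry, job_done gives the robot as it stands (bot), with the cameras (imaging), the job as plain functions and the readings (telemetry).
- The arm moves only by the tool shift_gripper, called after "Request:" as name(argument=value, ...), one argument or row to a line, values as JSON. Schema: {"type":"object","properties":{"segments":{"type":"array","items":{"type":"array","prefixItems":[{"type":"array","items":{"type":"number"},"minItems":3,"maxItems":3},{"type":"array","items":{"type":"number"},"minItems":3,"maxItems":3},{"type":"number"}],"minItems":3,"maxItems":3},"minItems":1,"maxItems":10},"only":{"type":"string"},"quiet":{"type":"boolean"},"lines":{"type":"string"}},"required":["segments"],"additionalProperties":false}. segments is a list of rows, 1 to 10 of them, each written [[rx, ry, rz], [dx, dy, dz], opening]: a rotation vector rx, ry, rz in shares of 2 pi rad (1.0 is 2 pi rad), then dx, dy, dz in fractions of the full range, 1 being 0.6 m, then the finger opening in m; each row is the pose to reach, as a shift and turn from the pose commanded when the call began, along the tool's axes at that moment; what a row does not reach only later rows make up. A row lasts 1/8 s, in which the tool goes at most 0.0625 m and 0.188 rad, less where a joint would pass 70% of its speed; a pose out of reach is approached as far as the arm can. The fingers move at their own pace and stop on an object; the grip force is fixed at half the most. Time passes only in rows, so rows that do not move let the fingers close. The tool returns the time, the measured TCP pose, the force, the opening and the grip force at its end. only (a regular expression) keeps the lines of the reply that match it, lines (a string "A,B") keeps lines A to B, and quiet returns only ok. Shift and turn numbers lie between -1 and 1, and a call with a number outside is refused. Input that does not fit is refused with a message, and nothing moves.
- telemetry.get_obs(): the state, without advancing time (a new reading comes with each control period).
- imaging.camera(name): name is "scene" or "top" or "wrist"; returns the picture (400x640x3 uint8, red, green, blue); there is no depth.
- imaging.calibration(name): a dict with "mtx" (3x3 intrinsics, pixels), "k1" (the pictures are not rectified: a ray, as slopes to the right and down, at radius r is drawn at 1 + k1 r^2 times it, then the intrinsics apply), "R" (3x3) and "t" (3): a world point X has camera coordinates R X + t. Camera axes: x right, y down, z forward; pixel columns grow to the right and rows downward; lengths in m; the calibration is good to about 2 mm. A picture is of the moment at which its call begins: read the wrist's pose just before it. calibration takes no time and is no camera call; for the wrist camera it gives the pose at the moment of the call.
- job_done(): hands the job in; it is judged then, once.
The state is a dict: "clock": time; "joint_pos": joint angles; "joint_vel": joint speeds; "tau": joint torques, N m; "eef_pos": TCP position; "tool_rot": TCP orientation; "ft_force": force on the tool from outside, world axes, zero at the start; "ft_torque": the same for the moment, N m; "grip_width": finger opening in m; "grasp_force": force on a finger pad.
Only numpy, scipy, OpenCV 4.12 (cv2) and the standard library are available. Lean on these libraries where they do the work, as an engineer would, in place of code of your own. Each camera call takes 0.05 s, during which the arm holds its last target. There are 200 camera calls.

## Working session

There is one attempt and no reset: what is moved stays moved. The work goes in short steps, Python scripts to look and compute and a tool call to move; the robot and the scene stay as the last step left them, time stands still between calls to the robot, and variables do not carry over. Pictures are saved under pics/ and viewed, at most 10 in all, crops included, and the job is handed in when it is done.

```bash
mkdir -p pics; ls
```

Run:
```python
from workcell import bot, imaging, telemetry, job_done
import cv2,numpy as np
for n in("top","scene"):
    im=imaging.camera(n); cv2.imwrite(f"pics/{n}0.png",im[:,:,::-1])
    c=imaging.calibration(n); print(n,c)
o=telemetry.get_obs();print(o,bot.pinch_z)
```

```text
pics
workcell.py
top {'mtx': array([[430.45653975,   0.        , 322.08874985],
       [  0.        , 430.45653975, 200.7271648 ],
       [  0.        ,   0.        ,   1.        ]]), 'k1': -0.0698530753478978, 'R': array([[-0.01895781, -0.99975081, -0.0117867 ],
       [-0.99397566,  0.0201185 , -0.10773876],
       [ 0.10794904,  0.0096732 , -0.99410937]]), 't': array([0.00482469, 0.51386934, 1.16752962])}
scene {'mtx': array([[399.23252034,   0.        , 318.22057124],
       [  0.        , 399.23252034, 197.86500245],
       [  0.        ,   0.        ,   1.        ]]), 'k1': -0.0747206924074077, 'R': array([[ 0.75151451,  0.65971475,  0.00154412],
       [ 0.52029069, -0.59124719, -0.61621779],
       [-0.40561501,  0.4639    , -0.78757428]]), 't': array([-0.38526511, -0.21037134,  1.39233439])}
{'clock': 0.1, 'joint_pos': array([-1.16597427e+00,  2.41302829e-01,  3.81653899e-03,  1.33519254e+00,
       -1.54607936e-05,  1.57083166e+00]), 'joint_vel': array([ 0.00147719, -0.00372503,  0.00360859, -0.00018608,  0.00034212,
        0.0002492 ]), 'tau': array([-3.83704592e-04, -3.73138726e+01,  2.53009593e+01,  1.08516685e-02,
       -8.85081909e-05,  2.05609490e-05]), 'eef_pos': array([ 0.19669363, -0.45905212,  0.23050318]), 'tool_rot': array([ 9.79587849e-01,  2.01014329e-01, -1.96809764e-04, -9.20475736e-04]), 'ft_force': array([ 0.11353852,  0.00888947, -0.80922738]), 'ft_torque': array([-0.00679296, -0.02096453, -0.02359882]), 'grasp_force': 0.0, 'grip_width': 0.08525196891069098} 0.0187
```

View pics/top0.png

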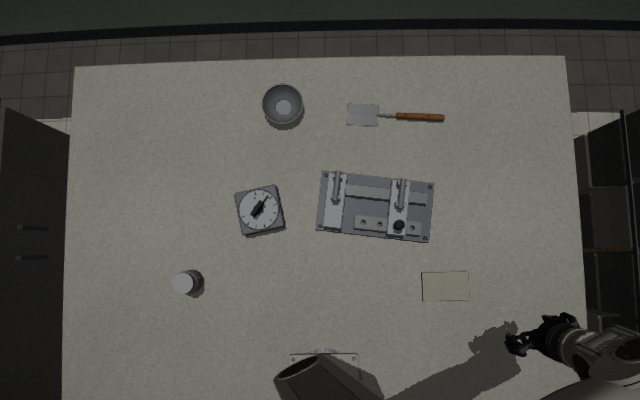

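View pics/scene0.png

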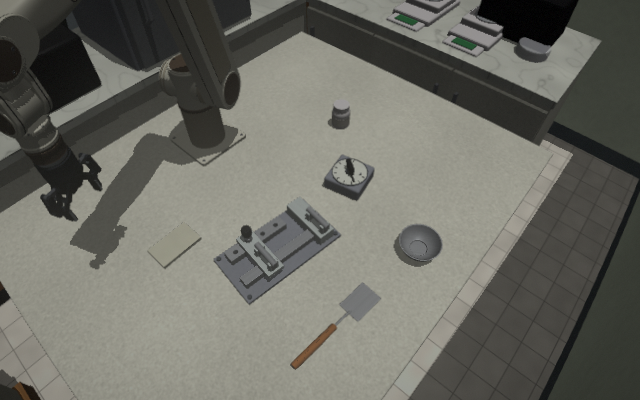

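Create h.py:
```python
import numpy as np,cv2
from workcell import bot, imaging, telemetry, job_done
from scipy.spatial.transform import Rotation as Rn
def ray(c,u,v):
    K=c["mtx"];d=np.array([(u-K[0,2])/K[0,0],(v-K[1,2])/K[1,1]]);p=d.copy()
    for _ in range(20): p=d/(1+c["k1"]*(p@p))
    w=c["R"].T@np.array([*p,1]); return -c["R"].T@c["t"],w
def onz(c,u,v,z):
    o,w=ray(c,u,v); return o+w*(z-o[2])/w[2]
def proj(c,X):
    q=c["R"]@np.asarray(X,float)+c["t"];p=q[:2]/q[2];p=p*(1+c["k1"]*(p@p))
    return c["mtx"][:2,:2]@p+c["mtx"][:2,2]
def tri(a,b):
    (o,w),(p,v)=a,b; s=np.linalg.lstsq(np.c_[w,-v],p-o,rcond=None)[0]
    A,B=o+s[0]*w,p+s[1]*v; return (A+B)/2,np.linalg.norm(A-B)
def totool(dw):  # world shift into tool axes
    o=telemetry.get_obs(); return Rn.from_quat(o["tool_rot"]).inv().apply(dw)
```

Run:
```python
import cv2,numpy as np
im=cv2.imread("pics/top0.png");s=cv2.imread("pics/scene0.png")
a=cv2.resize(im[180:240,230:290],(390,390),interpolation=cv2.INTER_CUBIC)
b=cv2.resize(s[145:205,320:380],(390,390),interpolation=cv2.INTER_CUBIC)
c=cv2.resize(im[165:245,310:440],(320,197),interpolation=cv2.INTER_CUBIC)
d=cv2.resize(s[190:305,210:345],(231,197),interpolation=cv2.INTER_CUBIC)
o=np.zeros((590,790,3),np.uint8);o[:390,:390]=a;o[:390,400:]=b;o[393:,:320]=c;o[393:,400:631]=d
cv2.imwrite("pics/z0.png",np.clip(o*1.6,0,255).astype(np.uint8))
```

```text
(no output)
```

View pics/z0.png

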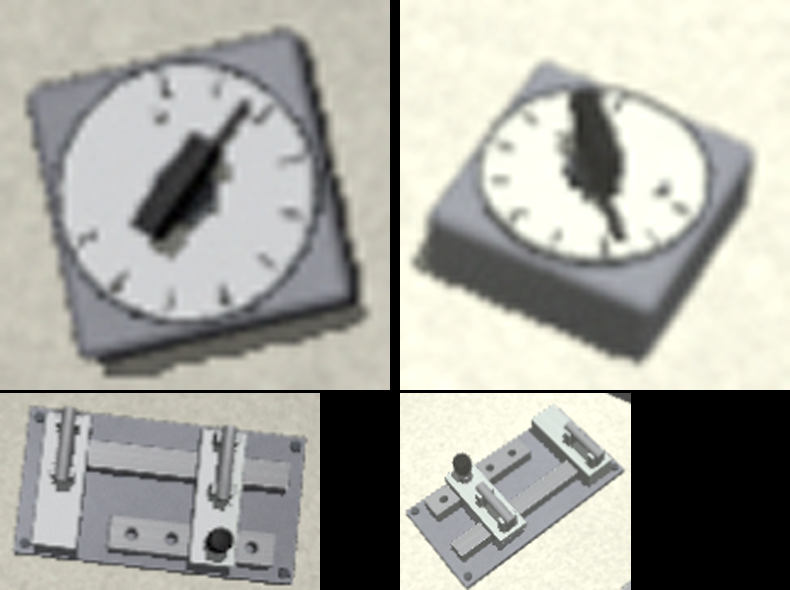

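Run:
```python
from h import *
T=imaging.calibration("top");S=imaging.calibration("scene")
t=cv2.imread("pics/top0.png");s=cv2.imread("pics/scene0.png")
def comp(m,u,v):
    n,l,st,c=cv2.connectedComponentsWithStats(m.astype(np.uint8))
    k=1+np.argmin(np.hypot(*(c[1:]-[u,v]).T)+1e3*(st[1:,4]<15)); return l==k
g=lambda i:i.max(2).astype(int)
# dial ellipse
def dial(i,c,u,v,r):
    m=np.zeros(i.shape[:2],bool);m[v-r:v+r,u-r:u+r]=True
    mm=m&(i.min(2).astype(int)> (115)); mm=comp(mm,u,v)
    return mm
c0=onz(T,230+191/6.5,180+192/6.5,.048); print("dial hand top",c0)
print("dial hand scene",onz(S,320+(596-400)/6.5,145+176/6.5,.048))
z0=onz(T,230+164/6.5,180+80/6.5,.048);tip=onz(T,230+248/6.5,180+103/6.5,.05)
z1=onz(S,320+(688-400)/6.5,145+212/6.5,.048);tip1=onz(S,320+(622-400)/6.5,145+238/6.5,.05)
for a in(z0,z1,tip,tip1): d=a-c0;print(a,np.degrees(np.arctan2(d[1],d[0])),np.hypot(*d[:2]))
# bar top face ends (top crop) : far end mid, near end mid
e1=onz(T,230+203/6.5,180+146/6.5,.084);e2=onz(T,230+144/6.5,180+228/6.5,.084)
print("bar",e1,e2,(e1+e2)/2,np.degrees(np.arctan2(*(e1-e2)[1::-1])))
# plunger knob
for n,i,c,(u,v) in(("t",t,T,(399,225)),("s",s,S,(247,231))):
    m=(g(i)<60);w=np.zeros_like(m);w[v-9:v+10,u-9:u+10]=1
    m=comp(m&w,u,v);ys,xs=np.nonzero(m);print(n,m.sum(),xs.min(),xs.max(),ys.min(),ys.max(),xs.mean(),ys.mean())
    if n=="t": a=ray(c,xs.mean(),ys.mean());print(onz(c,xs.mean(),ys.mean(),.089),onz(c,xs.mean(),ys.mean(),.1))
    else: print(tri(a,ray(c,xs.mean(),ys.mean())))
# holes top
hs=[]
for x,y in((130,535),(171,537),(252,548)):
    p=onz(T,310+x/2.4615,165+(y-393)/2.4615,.034);hs.append(p);print("hole",p)
d=hs[0]-hs[2];print(np.degrees(np.arctan2(d[1],d[0])),np.hypot(*d[:2]))
# base corners in scene/top
for x,y in((37,411),(297,447),(24,549),(285,573)): print("screw",onz(T,310+x/2.4615,165+(y-393)/2.4615,.014))
o=telemetry.get_obs();R=Rn.from_quat(o["tool_rot"]).as_matrix();print(R)
```

```text
dial hand top [0.49092527 0.1663292  0.048     ]
dial hand scene [0.49747686 0.16641611 0.048     ]
[0.53862992 0.17763293 0.048     ] 13.3305191313261 0.04902558101124685
[0.5439529  0.17728903 0.048     ] 11.677554097133994 0.054148377320704794
[0.52786688 0.14179859 0.05      ] -33.58565333550605 0.044344485970540706
[0.53151412 0.14272109 0.05      ] -30.184003179840108 0.046955268570165895
bar [0.50640201 0.15570037 0.084     ] [0.4733196  0.17996527 0.084     ] [0.4898608  0.16783282 0.084     ] -36.258873320078344
t 97 393 404 220 231 398.4226804123711 225.2164948453608
[ 0.43868286 -0.2044766   0.089     ] [ 0.43815728 -0.20264499  0.1       ]
s 101 241 251 226 238 245.9108910891089 231.82178217821783
(array([ 0.43885288, -0.20610514,  0.0808879 ]), np.float64(0.0007021864428443391))
hole [ 0.45027288 -0.11598374  0.034     ]
hole [ 0.44710507 -0.16167431  0.034     ]
hole [ 0.43294185 -0.25177405  0.034     ]
82.7266140746464 0.1368918278237056
screw [ 0.5960635  -0.01497202  0.014     ]
screw [ 0.54831214 -0.31233956  0.014     ]
screw [0.4378985  0.00288504 0.014     ]
screw [ 0.40466094 -0.29216126  0.014     ]
[[ 9.19186401e-01  3.93822026e-01 -7.55642532e-04]
 [ 3.93822751e-01 -9.19184784e-01  1.72425053e-03]
 [-1.55272814e-05 -1.88249686e-03 -9.99998228e-01]]
```

Careful with the scale: shifts go in shares of 0.6 m and turns go in shares of 2 pi rad. That gives: 0.5 m / 0.6 = 0.8333, 0.45 m / 0.6 = 0.75, -2 rad / 6.2832 = -0.3183.

Request:
shift_gripper(
  segments=[
    [[0, 0, -0.0318], [0.0833, -0.075, 0.01], 0.085],
    [[0, 0, -0.0637], [0.1667, -0.15, 0.02], 0.085],
    [[0, 0, -0.0955], [0.25, -0.225, 0.03], 0.085],
    [[0, 0, -0.1273], [0.3333, -0.3, 0.04], 0.085],
    [[0, 0, -0.1592], [0.4167, -0.3667, 0.05], 0.085],
    [[0, 0, -0.191], [0.5, -0.45, 0.06], 0.085],
    [[0, 0, -0.2228], [0.5833, -0.5167, 0.0667], 0.085],
    [[0, 0, -0.2546], [0.6667, -0.6, 0.0767], 0.085],
    [[0, 0, -0.2865], [0.75, -0.6667, 0.0833], 0.085],
    [[0, 0, -0.3183], [0.8333, -0.7417, 0.0917], 0.085],
  ],
)

```text
clock: 1.35
eef_pos: [0.4617, 0.1062, 0.1793]
tool_rot: [0.415, 0.91, -0.0, 0.0]
ft_force: [1.6, -0.5, 0.8]
grip_width: 0.0854
grasp_force: 0.0
```

Run:
```python
from h import *
o=telemetry.get_obs();print(o["joint_pos"],o["eef_pos"],Rn.from_quat(o["tool_rot"]).as_matrix())
```

```text
[ 2.26404529e-01  2.19485461e-01 -1.61033728e-01  1.19040961e+00
 -3.60958045e-04  1.08160995e+00] [0.46166143 0.10623311 0.17932637] [[-6.56063514e-01  7.54705680e-01 -4.80658111e-05]
 [ 7.54705638e-01  6.56063454e-01 -3.81483154e-04]
 [-2.56373281e-04 -2.86552717e-04 -9.99999926e-01]]
```

Request:
shift_gripper(
  segments=[
    [[0, 0, 0], [0, 0, 0], 0.085],
    [[0, 0, 0], [0, 0, 0], 0.085],
  ],
)

```text
clock: 1.6
eef_pos: [0.4604, 0.1041, 0.179]
tool_rot: [0.418, 0.909, -0.001, -0.001]
ft_force: [-0.2, 0.2, 0.8]
grip_width: 0.0849
grasp_force: 0.0
```

Run:
```python
from h import *
o=telemetry.get_obs();R=Rn.from_quat(o["tool_rot"]);print(o["eef_pos"],R.inv().apply(np.array([.491,.167,.17])-o["eef_pos"]),np.degrees(np.arctan2(*R.as_matrix()[1::-1,1])))
c=imaging.calibration("wrist");im=imaging.camera("wrist");cv2.imwrite("pics/w1.png",im[:,:,::-1]);print(proj(c,[.491,.167,.084]))
```

```text
[0.46044755 0.10411644 0.17900055] [0.0278275  0.06415233 0.00888331] 40.626062155010445
[400.00230128 171.18799151]
```

View pics/w1.png

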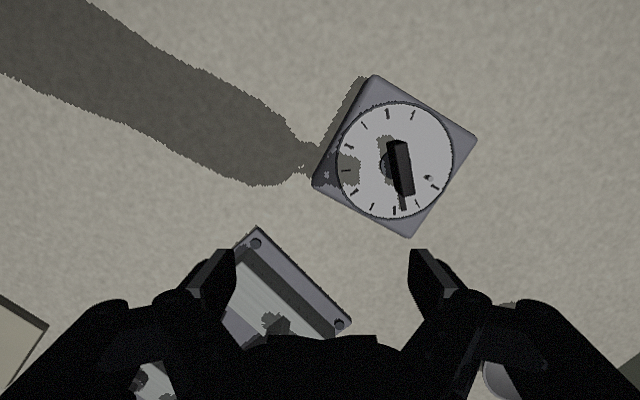

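Run:
```python
from h import *
c=imaging.calibration("wrist");im=cv2.imread("pics/w1.png")
w=(im.min(2)>115).astype(np.uint8);w[:80]=0;w[240:]=0;w[:,:320]=0;w[:,480:]=0
cs=max(cv2.findContours(w,cv2.RETR_EXTERNAL,cv2.CHAIN_APPROX_NONE)[0],key=cv2.contourArea)
e=cv2.fitEllipse(cv2.convexHull(cs));print(e);p=onz(c,*e[0],.048);print("dial",p)
t=onz(c,404,209,.05);print("tip",t,np.degrees(np.arctan2(*(t-p)[1::-1])))
z=onz(c,434,184,.048);print("zero",np.degrees(np.arctan2(*(z-p)[1::-1])))
cv2.imwrite("pics/w1z.png",cv2.convertScaleAbs(cv2.resize(im[120:230,340:480],(770,600),interpolation=cv2.INTER_CUBIC),alpha=2.5))
```

```text
((394.3002014160156, 160.61944580078125), (110.5469970703125, 117.83255004882812), 47.199981689453125)
dial [0.49165538 0.17142191 0.048     ]
tip [0.53124765 0.14383402 0.05      ] -34.86877654823728
zero 11.161980670149532
```

View pics/w1z.png

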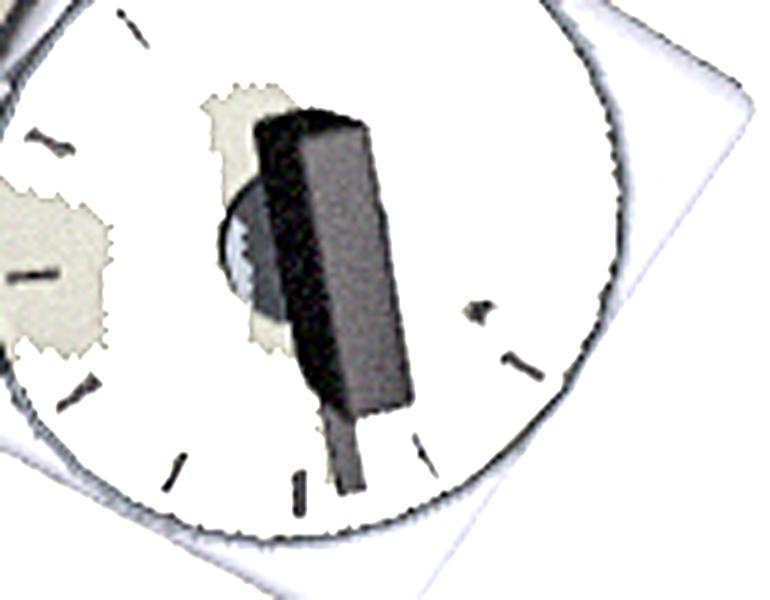

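Run:
```python
from h import *
c=imaging.calibration("wrist")
P=[onz(c,340+x/5.5,120+y/5.4545,.084)[:2] for x,y in((305,130),(370,128),(413,403),(352,415))]
m=np.mean(P,0);d=(P[2]+P[3]-P[0]-P[1])/2;a=np.degrees(np.arctan2(d[1],d[0]));print(m,np.hypot(*d),np.hypot(*(P[0]-P[1])),a)
p=onz(c,396.4,161.2,.048);t=onz(c,340+350/5.5,120+490/5.4545,.05);print(p,t,np.degrees(np.arctan2(*(t-p)[1::-1])))
z=onz(c,340+540/5.5,120+377/5.4545,.048);print(z,np.degrees(np.arctan2(*(z-p)[1::-1])))
o=telemetry.get_obs();R=Rn.from_quat(o["tool_rot"]);print(R.inv().apply(np.array([*m,.0597])-o["eef_pos"]))
```

```text
[0.49395619 0.17005681] 0.04353486057514445 0.009440942189117243 -36.14923035785927
[0.49352695 0.17231402 0.048     ] [0.53158124 0.14300132 0.05      ] -37.606575161934806
[0.54291179 0.17936061 0.048     ] 8.120561802443584
[0.02871655 0.06891537 0.11951715]
```

Scaled: 0.119 m / 0.6 = 0.1983, 0.0685 m / 0.6 = 0.1142, -0.234 rad / 6.2832 = -0.0372.

Request:
shift_gripper(
  segments=[
    [[0, 0, -0.0191], [0.025, 0.0583, 0], 0.085],
    [[0, 0, -0.0372], [0.0475, 0.1142, 0.0333], 0.085],
    [[0, 0, -0.0372], [0.0475, 0.1142, 0.1], 0.085],
    [[0, 0, -0.0372], [0.0475, 0.1142, 0.1667], 0.085],
    [[0, 0, -0.0372], [0.0475, 0.1142, 0.1983], 0.085],
    [[0, 0, -0.0372], [0.0475, 0.1142, 0.1983], 0.04],
    [[0, 0, -0.0372], [0.0475, 0.1142, 0.1983], 0.0],
    [[0, 0, -0.0372], [0.0475, 0.1142, 0.1983], 0.0],
    [[0, 0, -0.0372], [0.0475, 0.1142, 0.1983], 0.0],
    [[0, 0, -0.0372], [0.0475, 0.1142, 0.1983], 0.0],
  ],
)

```text
clock: 2.9
eef_pos: [0.4945, 0.1693, 0.062]
tool_rot: [0.309, 0.951, -0.001, 0.001]
ft_force: [-3.2, -4.7, 7.9]
grip_width: 0.0106
grasp_force: 59.8
```

Scaled: -0.7 rad / 6.2832 = -0.1114.

Request:
shift_gripper(
  segments=[
    [[0, 0, -0.0191], [0, 0, 0], 0],
    [[0, 0, -0.0382], [0, 0, 0], 0],
    [[0, 0, -0.0573], [0, 0, 0], 0],
    [[0, 0, -0.0764], [0, 0, 0], 0],
    [[0, 0, -0.0955], [0, 0, 0], 0],
    [[0, 0, -0.1114], [0, 0, 0], 0],
    [[0, 0, -0.1114], [0, 0, 0], 0],
  ],
)

```text
clock: 3.78
eef_pos: [0.4947, 0.1699, 0.062]
tool_rot: [-0.036, 0.999, -0.0, 0.0]
ft_force: [-2.2, -2.4, 6.3]
grip_width: 0.0107
grasp_force: 59.7
```

Run:
```python
from h import *
o=telemetry.get_obs();R=Rn.from_quat(o["tool_rot"]).as_matrix();print(o["joint_pos"],o["ft_torque"],np.degrees(np.arctan2(R[1,0],R[0,0])))
```

```text
[ 0.3315671   0.42140259 -0.20804602  0.94089316 -0.00113739  0.25889531] [-0.53760252  0.47118585  0.03358739] -175.83620752017563
```

Scaled: -0.2 rad / 6.2832 = -0.0318.

Request:
shift_gripper(
  segments=[
    [[0, 0, -0.008], [0, 0, 0], 0],
    [[0, 0, -0.0159], [0, 0, 0], 0],
    [[0, 0, -0.0239], [0, 0, 0], 0],
    [[0, 0, -0.0318], [0, 0, 0], 0],
    [[0, 0, -0.0318], [0, 0, 0], 0],
  ],
)

```text
clock: 4.4
eef_pos: [0.4946, 0.1701, 0.062]
tool_rot: [-0.134, 0.991, -0.0, 0.0]
ft_force: [-3.7, -1.3, 7.5]
grip_width: 0.0107
grasp_force: 66.8
```

Run:
```python
from h import *
o=telemetry.get_obs();R=Rn.from_quat(o["tool_rot"]).as_matrix();print(o["joint_pos"],o["ft_torque"],np.degrees(np.arctan2(R[1,0],R[0,0])))
```

```text
[ 3.31289986e-01  4.21390874e-01 -2.07984514e-01  9.40968576e-01
 -1.80942635e-04  6.28356882e-02] [-0.2181246   0.64221048 -1.3621397 ] -164.61870205176078
```

Scaled: -0.24 m / 0.6 = -0.4, -0.06 m / 0.6 = -0.1, 0.4 rad / 6.2832 = 0.0637.

Request:
shift_gripper(
  segments=[
    [[0, 0, 0], [0, 0, 0], 0.085],
    [[0, 0, 0], [0, 0, 0], 0.085],
    [[0, 0, 0], [0, 0, 0], 0.085],
    [[0, 0, 0], [0, 0, -0.0667], 0.085],
    [[0, 0, 0], [0, 0, -0.1333], 0.085],
    [[0, 0, 0], [0, 0, -0.2], 0.085],
    [[0, 0, 0.0159], [0.025, -0.1, -0.2], 0.085],
    [[0, 0, 0.0318], [0.05, -0.2, -0.2], 0.085],
    [[0, 0, 0.0477], [0.075, -0.3, -0.2], 0.085],
    [[0, 0, 0.0637], [0.1, -0.4, -0.2], 0.085],
  ],
)

```text
clock: 5.65
eef_pos: [0.5013, -0.0785, 0.1808]
tool_rot: [0.065, 0.998, 0.0, 0.0]
ft_force: [1.4, 0.9, -0.3]
grip_width: 0.0851
grasp_force: 0.0
```

Request:
shift_gripper(
  segments=[
    [[0, 0, 0], [0.05, -0.1667, 0], 0.085],
    [[0, 0, 0], [0.05, -0.1667, 0], 0.085],
    [[0, 0, 0], [0.05, -0.1667, 0], 0.085],
  ],
)

```text
clock: 6.02
eef_pos: [0.4577, -0.1746, 0.1806]
tool_rot: [0.066, 0.998, -0.0, -0.0]
ft_force: [0.4, 1.1, -0.6]
grip_width: 0.0849
grasp_force: 0.0
```

Run:
```python
from h import *
o=telemetry.get_obs();R=Rn.from_quat(o["tool_rot"]).as_matrix();print(o["eef_pos"],np.degrees(np.arctan2(*R[1::-1,1])))
T=imaging.camera("top")[:,:,::-1];c=imaging.calibration("wrist");W=imaging.camera("wrist")[:,:,::-1]
cv2.imwrite("pics/t2.png",T);cv2.imwrite("pics/w2.png",W)
k=proj(c,[.4388,-.2045,.102]);print(k)
q=cv2.resize(T[180:240,230:290],(390,390),interpolation=cv2.INTER_CUBIC)
q2=cv2.resize(W,(624,390));o=np.zeros((390,800,3),np.uint8)
x=int(np.clip(k[0]-128,0,384));o[:,:390]=q;o[:,400:]=cv2.resize(W[:,x:x+256],(400,390))[:, :400] if 0 else cv2.resize(W,(400,250))[:, :].repeat(1,0) if 0 else 0
cv2.imwrite("pics/z2.png",cv2.convertScaleAbs(np.hstack([q,q2[:, 110:514]]),alpha=1.7))
```

```text
[ 0.45768813 -0.17457016  0.1805537 ] 82.38729115209571
[277.77258754 190.430046  ]
```

View pics/z2.png

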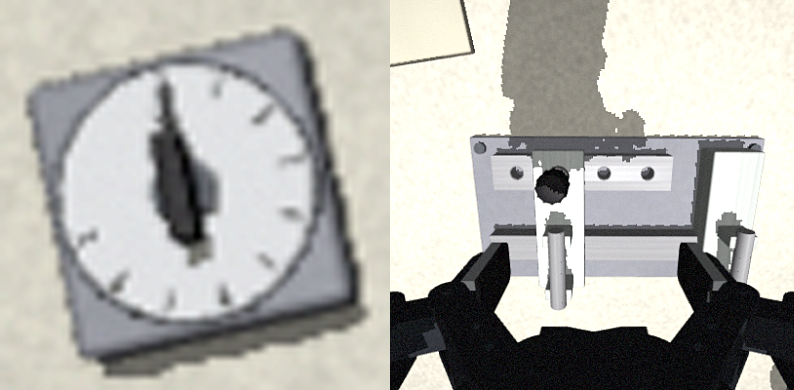

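Run:
```python
from h import *
c=imaging.calibration("wrist");W=cv2.imread("pics/w2.png")
g=W.max(2).astype(np.float32)
f=lambda x,y:((x-390+110)/.975,y/.975)
def cen(u,v,r,th):
    u,v=int(round(u)),int(round(v));a=g[v-r:v+r+1,u-r:u+r+1];m=(a<th).astype(np.uint8)
    n,l,s,ce=cv2.connectedComponentsWithStats(m);k=1+np.argmax(s[1:,4]);return ce[k]+[u-r,v-r],s[k]
H=[]
for x in(516,603,647):
    p,s=cen(*f(x,173),8,75);P=onz(c,*p,.034);H.append(P);print(p,s,P)
d=H[2]-H[0];print(np.degrees(np.arctan2(d[1],d[0])),np.hypot(*d[:2]))
p,s=cen(*f(552,186),22,45);print(p,s,onz(c,*p,.089),onz(c,*p,.1))
a=ray(c,*p);b=ray(imaging.calibration("top"),398.42,225.2);print(tri(a,b))
o=telemetry.get_obs();R=Rn.from_quat(o["tool_rot"]);print(R.as_matrix());print(R.inv().apply(np.array([.4388,-.2045,.0703])-o["eef_pos"]))
```

```text
[241.92523364 177.77570093] [  2   2  13  13 107] [ 0.43713657 -0.24959086  0.034     ]
[332.22429907 178.48598131] [  3   4  13  11 107] [ 0.44947502 -0.15990227  0.034     ]
[377.05172414 178.0862069 ] [  2   3  14  12 116] [ 0.45481093 -0.11527198  0.034     ]
82.50379706430583 0.13547672793002868
[279.36886994 189.49253731] [  4   1  36  40 938] [ 0.44165731 -0.20459567  0.089     ] [ 0.43921263 -0.20264677  0.1       ]
(array([ 0.43792461, -0.20164781,  0.10579261]), np.float64(5.393712673857096e-05))
[[-9.91720621e-01  1.28414136e-01  1.37491935e-04]
 [ 1.28414190e-01  9.91720489e-01  5.16193079e-04]
 [-7.00670812e-05  5.29575236e-04 -9.99999857e-01]]
[ 0.01579829 -0.03455292  0.11031883]
```

Scaled: 0.111 m / 0.6 = 0.185, -0.034 m / 0.6 = -0.0567.

Request:
shift_gripper(
  segments=[
    [[0, 0, 0], [0.0233, -0.0567, 0], 0.085],
    [[0, 0, 0], [0.0233, -0.0567, 0.05], 0.085],
    [[0, 0, 0], [0.0233, -0.0567, 0.1167], 0.085],
    [[0, 0, 0], [0.0233, -0.0567, 0.1667], 0.085],
    [[0, 0, 0], [0.0233, -0.0567, 0.185], 0.085],
    [[0, 0, 0], [0.0233, -0.0567, 0.185], 0.04],
    [[0, 0, 0], [0.0233, -0.0567, 0.185], 0],
    [[0, 0, 0], [0.0233, -0.0567, 0.185], 0],
    [[0, 0, 0], [0.0233, -0.0567, 0.185], 0],
    [[0, 0, 0], [0.0233, -0.0567, 0.185], 0],
  ],
)

```text
clock: 7.38
eef_pos: [0.4417, -0.2048, 0.0711]
tool_rot: [0.064, 0.998, -0.001, 0.001]
ft_force: [-0.5, 0.4, 6.1]
grip_width: 0.0244
grasp_force: 58.7
```

Scaled: -0.0155 m / 0.6 = -0.0258, -0.01 m / 0.6 = -0.0167.

Request:
shift_gripper(
  segments=[
    [[0, 0, 0], [0, 0, -0.0083], 0],
    [[0, 0, 0], [0, 0, -0.0167], 0],
    [[0, 0, 0], [0, 0, -0.0258], 0],
    [[0, 0, 0], [0, 0, -0.0258], 0],
    [[0, 0, 0], [0, 0, -0.0258], 0],
  ],
)

```text
clock: 8.0
eef_pos: [0.4415, -0.2047, 0.0848]
tool_rot: [0.064, 0.998, -0.0, 0.001]
ft_force: [5.4, -3.5, -10.2]
grip_width: 0.0245
grasp_force: 59.3
```

Scaled: 0.038 m / 0.6 = 0.0633, 0.03 m / 0.6 = 0.05.

Request:
shift_gripper(
  segments=[
    [[0, 0, 0], [0, 0, -0.0033], 0],
    [[0, 0, 0], [0, 0.0133, -0.0033], 0],
    [[0, 0, 0], [0, 0.03, -0.0033], 0],
    [[0, 0, 0], [0, 0.05, -0.0033], 0],
    [[0, 0, 0], [0, 0.0633, -0.0033], 0],
    [[0, 0, 0], [0, 0.0633, -0.0033], 0],
  ],
)

```text
clock: 8.75
eef_pos: [0.4468, -0.1659, 0.0868]
tool_rot: [0.063, 0.998, 0.0, 0.001]
ft_force: [7.4, 0.6, -9.8]
grip_width: 0.0241
grasp_force: 59.5
```

Scaled: 0.016 m / 0.6 = 0.0267, 0.012 m / 0.6 = 0.02.

Request:
shift_gripper(
  segments=[
    [[0, 0, 0], [0, 0.0067, 0], 0],
    [[0, 0, 0], [0, 0.01, 0], 0],
    [[0, 0, 0], [0, 0.01, 0.0067], 0],
    [[0, 0, 0], [0, 0.01, 0.0133], 0],
    [[0, 0, 0], [0, 0.01, 0.02], 0],
    [[0, 0, 0], [0, 0.01, 0.025], 0],
    [[0, 0, 0], [0, 0.01, 0.0267], 0],
    [[0, 0, 0], [0, 0.01, 0.0267], 0],
  ],
)

```text
clock: 9.75
eef_pos: [0.4475, -0.1609, 0.0714]
tool_rot: [0.064, 0.998, -0.0, 0.001]
ft_force: [5.5, -1.8, -6.1]
grip_width: 0.0245
grasp_force: 60.1
```

Scaled: 0.002 m / 0.6 = 0.0033, 0.001 m / 0.6 = 0.0017.

Request:
shift_gripper(
  segments=[
    [[0, 0, 0], [0, 0, 0.0017], 0],
    [[0, 0, 0], [0, 0, 0.0033], 0],
    [[0, 0, 0], [0, 0, 0.0033], 0],
    [[0, 0, 0], [0, 0, 0.0033], 0],
  ],
)

```text
clock: 10.25
eef_pos: [0.4476, -0.1609, 0.0711]
tool_rot: [0.064, 0.998, -0.0, 0.002]
ft_force: [1.7, 0.3, 6.6]
grip_width: 0.0247
grasp_force: 61.5
```

Scaled: 0.001 m / 0.6 = 0.0017.

Request:
shift_gripper(
  segments=[
    [[0, 0, 0], [0, 0, 0.0017], 0],
    [[0, 0, 0], [0, 0, 0.0017], 0],
    [[0, 0, 0], [0, 0, 0.0017], 0],
  ],
)

```text
clock: 10.62
eef_pos: [0.4477, -0.161, 0.071]
tool_rot: [0.064, 0.998, -0.0, 0.002]
ft_force: [-1.8, 0.5, 14.1]
grip_width: 0.0241
grasp_force: 62.1
```

Run:
```python
from h import *
S=imaging.camera("scene")[:,:,::-1];W=imaging.camera("wrist")[:,:,::-1];T=imaging.camera("top")[:,:,::-1]
z=lambda i,w,h:cv2.resize(i,(w,h),interpolation=cv2.INTER_CUBIC)
o=np.vstack([np.hstack([z(S[130:310,200:400],400,300),z(T[170:250,230:337],400,300)]),np.hstack([z(W,480,300),np.zeros((300,320,3),np.uint8)])])
cv2.imwrite("pics/z3.png",cv2.convertScaleAbs(o,alpha=1.7))
```

```text
(no output)
```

View pics/z3.png

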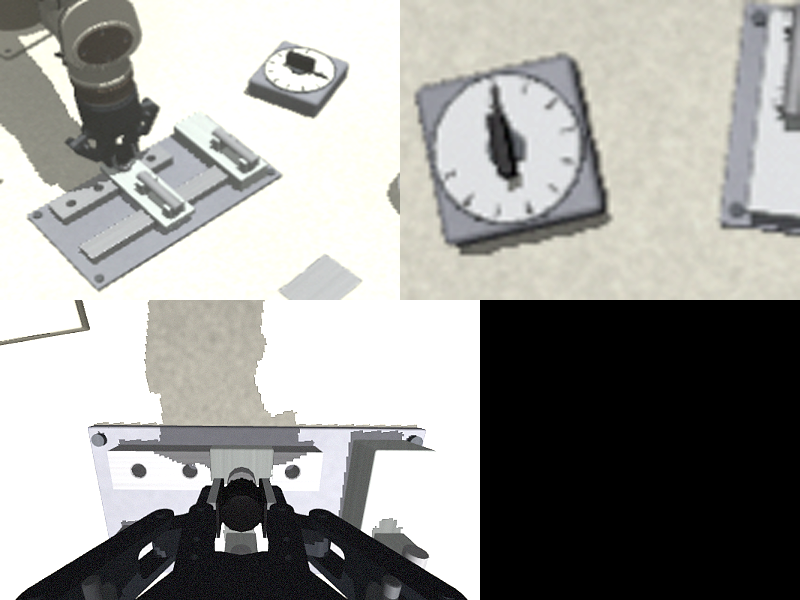

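The picture shows the support over the third hole, with two free holes to its left at (138,470) and (190,470) and one to its right at (292,470). The knob is in the grip and the gauge pointer is on zero at (495,85). The tool height won't drop further as the push rises, so the pin is home.

```bash
python3 -c "
from workcell import bot, imaging, telemetry, job_done
print(job_done())"
```

```text
the job is handed in; nothing more can be done
None
```

The job is handed in at about 11 s: the drag pointer is back on its zero stop, the support is one hole nearer the fixed support with the pin fully home, the gripper still holds the plunger knob, and nothing else on the bench was touched.

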